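Hold the heat sink ready over the processor

TASK

First push the carriage of the board holder along its rails towards the holder's end bar (its upright tab is there for pushing) until you feel it reach its stop; then pick up the long finned heat sink from the bench, carry it over the clutter and hold it in the air over the processor: centred, level, its long side along the processor's long side, with about 6 mm of free air between them. The thermal pad is already laid on the processor, so the heat sink must never touch the board or the holder; leave everything else on the bench where it is, and finish while the gripper still holds the heat sink there, motionless; do not put it down.

Things in the scene. Friction and masses are not known exactly. Their poses are not given: they have to be found in the camera images.
- holder: Board holder, fixed to the bench: grey base 270 x 130 mm (it reaches 100 mm to its -x and 170 mm to its +x side of the origin), two aluminium guide rails along its x axis, a steel end bar 40 mm high at its +x end. Origin on the bench surface; its +x axis is the direction in which the carriage slides.
- carriage (a joint): Slide of the carriage along the holder's +x, in m: starts at 0 to 0.02, hard stop (fully home) at 0.060. It drags with about 3 N of friction and stays where it is left. The carriage is an aluminium plate 190 x 118 mm carrying a dark green circuit board 170 x 104 mm whose surface is 35 mm above the bench.
- tab_top (a point): Middle of the top edge of the push tab: an upright steel plate 8 mm thick (along the slide), 40 mm wide, 36 mm tall, standing on the carriage's -x end, top 67 mm above the bench. Push its outer (-x) face towards the holder's +x. Axes as the holder's. Moves with the carriage.
- chip_top (a point): Centre of the top of the processor (with grey thermal pad), mid-board, 40 mm above the bench; moves with the carriage. Processor 46 mm along this x, 32 mm along y; axes as the holder's. On each x side stand three round black metal-topped capacitors, tops 57 mm above the bench, inner faces 52 mm from this point: lower the heat sink between the rows from above. Parts on its y sides are under 3 mm.
- sink_center (a point): Centre (half-way up) of the long heat sink: loose, bare aluminium, 80 mm long (x), 40 mm wide (y), 36 mm high (z), 0.11 to 0.23 kg; base plate 6 mm thick below, six upright fins along x. Stands on the bench, fins up; underside 18 mm below this point. Its outer fins are flat grasp faces 40 mm apart, facing +y and -y.
- parts_bin: Grey three-compartment parts bin, 180 x 70 x 55 mm high, fixed on the bench between heat sink and holder, with small components in it. Origin at the centre of its underside, x along its length.
- bottle_center (a point): Centre of a loose amber bottle that stands on the bench, 38 mm across, 115 mm tall. Leave alone.
- spool_center (a point): Centre of a loose upright metal solder spool, 48 mm across, 50 mm tall. Leave alone.
- small_sink_center (a point): Centre of a smaller square heat sink, 38 x 38 x 20 mm, not the one wanted. Leave alone.
- jar_center (a point): Centre of a loose white jar with metal cap, 52 mm across, 60 mm tall. Leave alone.
- screwdriver: A loose screwdriver with black handle, 170 mm long, lying on the bench. Leave alone.
- fan_center (a point): Centre of a loose black fan unit, 60 x 60 x 15 mm, lying on the bench. Leave alone.

How it is judged:
On the way, in this order (a step that is already met when the one before it is completed fails the run):
1. The carriage is pushed fully home against its stop while the heat sink still stands on the bench (value of joint carriage above 0.056 m and height (world z) of sink_center below 0.025 m), for 0.2 s.
2. The heat sink is lifted off the bench (height (world z) of sink_center above 0.05 m), for 0.2 s.
At the end, for the whole second after the job is handed in: Carriage within 5 mm of its stop; the gripper alone holds the heat sink, still, centred over the processor within 6 mm along each side, long sides parallel within 5 degrees, level within 4 degrees, 2 to 12 mm of air between underside and processor (value of joint carriage above 0.055 m and x of sink_center in the frame of chip_top between -0.006 and 0.006 m and y of sink_center in the frame of chip_top between -0.006 and 0.006 m and z of sink_center in the frame of chip_top between 0.02 and 0.03 m and angle between the x axis of sink_center and the x axis of chip_top, either way round below 0.09 rad and angle between sink_center's own z axis and vertical below 0.07 rad and contact force between the fingers and sink above 2 N and contact force between sink and holder below 0.05 N and contact force between sink and parts_bin below 0.05 N and linear speed of sink below 0.02 m/s); the arm keeps its last pose, push and grip.
It fails at once if the heat sink touches the board or the holder (contact force between sink and holder above 0.3 N).
It fails at once if another loose thing on the bench is knocked over or moved by more than 25 mm (distance of any of small_sink_center, bottle_center, spool_center, jar_center, fan_center, screwdriver from where it was at the start of the episode above 0.025 m).
It also fails if it takes over 61 s, if anything falls off the work surface, if the arm or the gripper's body presses on something with over 40 N, if the wrist force passes 120 N, or if a joint passes its speed limit or range.

ROBOT

A 7-joint arm with a two-finger parallel gripper is mounted at the origin on the work surface. World frame = base frame: x ahead of the robot, y to its left, z up, the work surface at z = 0. Lengths are in m, angles in rad, forces in N, time in s.
With the tool pointing down it reaches from about 0.4 to 0.85 m from the base axis. Payload 10.4 kg.
Tool frame: the origin (TCP) lies at the very end of the fingers, on their centre line; the grasp point (between the pads) lies manip.hold_point_z behind it (manip.hold_point_z is the distance from the TCP to the grasp point, in m); y points along the fingers, z is the direction in which the jaws open and shut, and the axes are right-handed (so a half turn about y gives the same grasp; the last joint's range is limited). The gripper opens to 85 mm and grips with 20 to 120 N. Pads are 22 mm wide; open, the fingers measure 114 mm over their backs; the gripper's body (76 mm by 85 mm) begins 54 mm behind the grasp point. The pads swing forward as they close: fully open they stand 13 mm farther back than shut.
Start: joints at [1.188, 0.332, -0.065, 1.46, 0.022, 1.35, -0.088], TCP at [0.22, -0.585, 0.231] pointing down, gripper open.
Joint ranges: [-2.6, 2.6], [-0.5, 2.12], [-1.47, 1.34], [0.16, 2.42], [-1.27, 4.41], [0.06, 2.06], [-2.6, 2.6]. Speed limits (rad/s): [2.22, 2.22, 2.79, 2.79, 3.14, 3.14, 3.14].

INTERFACE

Orientations are given as a unit quaternion [w, x, y, z].
In Python, from station import manip gives the robot as it stands.
- The arm moves only by the tool arm_command, never from a script. Its argument "plan" is one flat list of numbers, 7 for each row, row after row: the opening, from -1 (shut) to 1 (fully open), so that 0 is half open, then the shift along the tool's x, y, z in cm, then the turn, a rotation vector about the tool's x, y, z in degrees. In form: [claw, x, y, z, ax, ay, az, claw, x, y, z, ax, ay, az, ...]. A call has 1 to 8 rows; each row is the pose to reach, as a shift and turn from the pose measured when the call began, along the tool's axes at that moment; what a row does not reach only later rows make up. A row lasts 1/10 s, in which the tool goes at most 50 mm and 8.59 degrees, less where a joint would pass 70% of its speed; a pose out of reach is approached as far as the arm can. A call with a gripper value outside its range is refused whole. The fingers move at their own pace and stop on an object; "grip_force" is the grip in N (left out, the last holds). Time passes only in rows, so rows that repeat a pose let the fingers close. It gives the time, the measured TCP pose, the force and the opening at its end, in the units of the state.
- manip.get_obs(): the state, without advancing time (a new reading comes with each control period).
- manip.grab_frame(name): name is "scene" or "top"; returns a dict with "frame" (400x640x3 uint8, red, green, blue), "fovy" (degrees; the focal length in pixels is half the picture's height over the tangent of half this angle, whatever the lens; pixels are square), "cx", "cy" (the principal point, pixels), "camera_from_world" (4x4, takes a point from world to camera coordinates). Camera axes: x right, y up, looking along -z (the intrinsics and any distortion apply to the point x, -y, -z); pixel columns grow to the right and rows downward; lengths in m; the calibration is good to about 2 mm. A picture is of the moment at which its call begins. There is no depth.
- manip.close_job(): hands the job in, once; it reports no verdict.
Trained networks look in a picture, given as the dict that the camera call returned (one of the last four; its "shot" number tells which), for a name from the list of things; names that differ only in an ending like _2 or _b are one class to them, and where a whole thing is asked for, a point or a joint stands for the part that bears it (a point fixed in the world has none). Each returns a list of dicts, best first, with "conf" (0 to 1); they miss things now and then, are a little off and sometimes report something else, mostly with a low value. They report only what shows in the picture. A call takes as long as a camera call.
- manip.boxes_of(picture, target): "at" ([column, row] in pixels, amid what is visible of it).
- manip.trace(picture, target): "mask" (400x640 bool, what is visible of it) and "at" ([column, row] in pixels, amid what is visible of it).
- manip.place_of(picture, target): "at" ([column, row] in pixels: a listed point, or the origin of a listed thing).
The state is a dict: "time": time; "joint_pos": joint angles; "qvel": joint speeds; "effort": joint torques, N m; "eef_pos": TCP position; "orientation": TCP orientation; "force": force on the tool from outside, world axes, zero at the start; "wrist_torque": the same for the moment, N m; "width": finger opening in m.
Only numpy, scipy, OpenCV 4.12 (cv2) and the standard library are available. Lean on these libraries where they do the work, as an engineer would, in place of code of your own. Each camera call takes 0.05 s, during which the arm holds its last target.

## Working session

There is one attempt and no reset: what is moved stays moved. The work goes in short steps, Python scripts to look and compute and a tool call to move; the robot and the scene stay as the last step left them, time stands still between calls to the robot, and variables do not carry over. Pictures are saved under pics/ and viewed, and the job is handed in when it is done.

Besides the shell and the picture viewer there is one more tool, called after "Emit:" as name(argument=value, ...), one argument or row to a line, values as JSON. arm_command: Moves the arm, as the interface text tells. Its arguments: {"type":"object","properties":{"plan":{"type":"array"},"grip_force":{"type":"number"}},"required":["plan"]}

```bash
ls; mkdir -p pics; cat > h.py <<'E'
import numpy as np, cv2
from station import manip
from scipy.spatial.transform import Rotation as R
def save(p,name):
    cv2.imwrite('pics/'+name, cv2.cvtColor(p['frame'],cv2.COLOR_RGB2BGR))
def f_of(p): return 200/np.tan(np.radians(p['fovy'])/2)
def proj(p,P):
    P=np.atleast_2d(P); T=np.array(p['camera_from_world']); c=P@T[:3,:3].T+T[:3,3]
    f=f_of(p); return np.c_[p['cx']+f*c[:,0]/-c[:,2], p['cy']-f*c[:,1]/-c[:,2]]
def ray(p,uv):
    T=np.array(p['camera_from_world']); f=f_of(p)
    d=np.array([(uv[0]-p['cx'])/f,-(uv[1]-p['cy'])/f,-1.])
    Rm=T[:3,:3]; return -Rm.T@T[:3,3], Rm.T@d
def atz(p,uv,z):
    o,d=ray(p,uv); return o+d*(z-o[2])/d[2]
def tri(ps,uvs):
    A=np.zeros((3,3));b=np.zeros(3)
    for p,uv in zip(ps,uvs):
        o,d=ray(p,uv); d/=np.linalg.norm(d); M=np.eye(3)-np.outer(d,d); A+=M;b+=M@o
    return np.linalg.solve(A,b)
E
python3 - <<'E'
from h import *
o=manip.get_obs()
for k,v in o.items(): print(k,np.round(v,3))
print(manip.hold_point_z)
ps={n:manip.grab_frame(n) for n in('scene','top')}
for n,p in ps.items():
    save(p,n+'0.png'); print(n,{k:(np.round(v,4).tolist() if k!='frame' else 0) for k,v in p.items()})
for t,z in [('holder',0),('tab_top',.067),('chip_top',.04),('sink_center',.018),('parts_bin',0),('bottle_center',.0575),('spool_center',.025),('small_sink_center',.01),('jar_center',.03),('screwdriver',.01),('fan_center',.0075)]:
    for n,p in ps.items():
        for r in manip.place_of(p,t)[:2]:
            print(t,n,np.round(r['at'],1),round(r['conf'],2),np.round(atz(p,r['at'],z),4))
E
```

```text
pics
time 0.0
joint_pos [ 1.188  0.333 -0.065  1.461  0.022  1.35  -0.088]
qvel [ 0.    -0.001  0.001 -0.     0.001 -0.002 -0.001]
effort [-1.0000e-03 -6.2544e+01  4.8000e-02 -3.9161e+01  1.6000e-02  1.0000e-02
  0.0000e+00]
eef_pos [ 0.22  -0.585  0.231]
orientation [ 0.126 -0.127  0.696 -0.695]
force [0.021 0.142 0.204]
wrist_torque [ 0.002 -0.073 -0.005]
width 0.086
0.0187
scene {'frame': 0, 'fovy': 44.8945, 'cx': 325.0813, 'cy': 198.7361, 'camera_from_world': [[0.0687, 0.9976, 0.0014, 0.0744], [-0.7182, 0.0485, 0.6941, 0.3215], [0.6924, -0.0487, 0.7198, -1.6601], [0.0, 0.0, 0.0, 1.0]], 'shot': 1}
top {'frame': 0, 'fovy': 47.8492, 'cx': 322.9476, 'cy': 199.7684, 'camera_from_world': [[0.0162, -0.9998, -0.0123, -0.0937], [0.9847, 0.0138, 0.1739, -0.5311], [-0.1737, -0.0149, 0.9847, -1.0558], [0.0, 0.0, 0.0, 1.0]], 'shot': 2}
holder scene [450.6 210.1] 0.9 [0.5066 0.2338 0.    ]
holder top [426.5 275.8] 0.64 [ 0.3537 -0.3435  0.    ]
holder top [199.5 209.4] 0.59 [0.5113 0.229  0.    ]
tab_top scene [448.4 177.5] 0.89 [0.4477 0.2298 0.067 ]
tab_top top [190.4 233.9] 0.97 [0.4421 0.2
[... 781 characters left out ...]
.0034 0.025 ]
spool_center scene [450.6 208.5] 0.73 [0.5232 0.2248 0.025 ]
spool_center top [286.7 137.2] 0.83 [0.6973 0.01   0.025 ]
small_sink_center scene [276.6 277.1] 0.71 [ 0.7016 -0.2389  0.01  ]
small_sink_center top [380.7 137.6] 0.49 [ 0.704  -0.2317  0.01  ]
jar_center scene [245.9 174.9] 0.75 [ 0.3605 -0.3245  0.03  ]
jar_center top [425.4 277.1] 0.82 [ 0.3503 -0.3344  0.03  ]
screwdriver scene [200.3 211. ] 0.72 [ 0.4733 -0.444   0.01  ]
screwdriver scene [353.5 171.2] 0.39 [ 0.3443 -0.0151  0.01  ]
screwdriver top [465.5 230. ] 0.59 [ 0.4675 -0.4407  0.01  ]
fan_center scene [227.1 282.6] 0.72 [ 0.7076 -0.3561  0.0075]
fan_center top [430.8 135.2] 0.81 [ 0.7129 -0.3615  0.0075]
```

View pics/scene0.png

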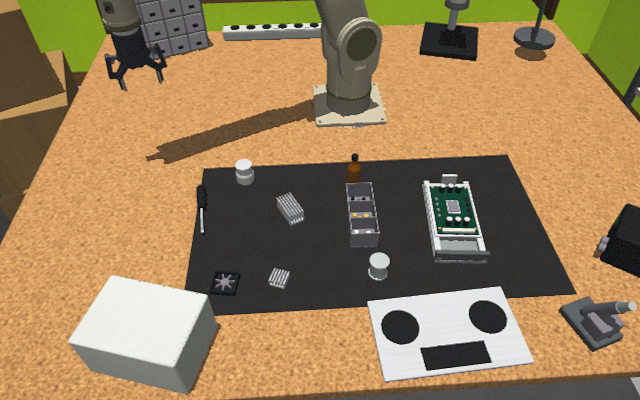

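View pics/top0.png

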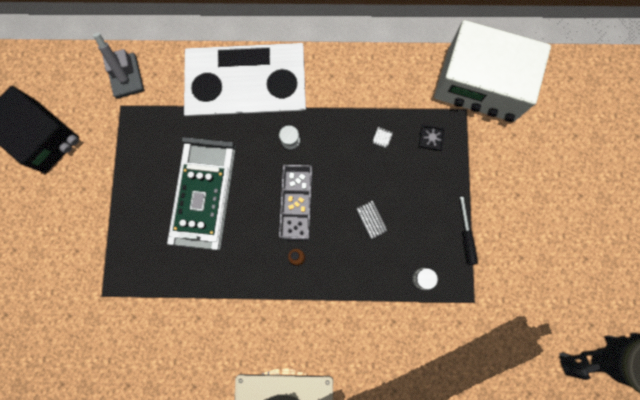

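The scene view has the holder at (455,210) with its tab at (449,178), the bin at (361,214), the long sink at (290,208) and the bottle at (354,168). The top view has the holder at (200,200) and the sink at (371,219). Next I'll measure the yaws from zoomed crops and masks.

```bash
python3 - <<'E'
from h import *
ps={n:manip.grab_frame(n) for n in('scene','top')}
out=[]
for n,c in (('top',(200,195)),('top',(371,219)),('scene',(455,215)),('scene',(290,208))):
    p=ps[n]; w=60
    im=cv2.cvtColor(p['frame'],cv2.COLOR_RGB2BGR)[c[1]-w:c[1]+w,c[0]-w:c[0]+w]
    out.append(cv2.resize(im,None,fx=2.5*1,fy=2.5,interpolation=cv2.INTER_CUBIC))
cv2.imwrite('pics/zoom0.png',np.vstack([np.hstack(out[:2]),np.hstack(out[2:])]))
for t in('sink_center','holder','chip_top','parts_bin'):
    for n,p in ps.items():
        for r in manip.trace(p,t)[:1]:
            m=r['mask'].astype(np.uint8)
            c,_=cv2.findContours(m,0,2); c=max(c,key=cv2.contourArea)
            z={'sink_center':.036,'holder':.03,'chip_top':.035,'parts_bin':.055}[t]
            pts=np.array([atz(p,q[0],z)[:2] for q in c])*1000
            rr=cv2.minAreaRect(pts.astype(np.float32))
            print(t,n,r['conf'],m.sum(),np.round(r['at'],1),'rect',np.round(rr[0],1),np.round(rr[1],1),round(rr[2],1))
for d in('tab_top','chip_top','sink_center','holder'):
    print(d,[ (np.round(r['at'],1).tolist(),round(r['conf'],2)) for n in ps for r in manip.place_of(ps[n],d)[:1]])
E
```

```text
sink_center scene 0.89 509 [294.3 208.1] rect [ 505.7 -199.8] [100.7  51.1] 26.1
sink_center top 0.65 581 [369.1 217.5] rect [ 486.6 -201.5] [81.9 44.9] 26.2
holder scene 0.88 4326 [451.3 218.9] rect [551.2 220.2] [140.6 314.7] 86.1
holder top 0.85 5629 [201.8 193.1] rect [551.2 218.9] [139.6 273.8] 85.0
chip_top scene 0.82 2494 [450.7 207.1] rect [513.8 227.4] [118.7 230.2] 84.1
chip_top top 0.89 3522 [196.2 200.5] rect [528.1 224. ] [118.3 189.5] 85.1
parts_bin scene 0.94 1847 [362.3 211.8] rect [547.8 -18.7] [ 75.4 221.8] 88.7
parts_bin top 0.78 2122 [294.  201.9] rect [525.2 -18.6] [ 72.1 181.9] 88.7
tab_top [([448.7, 176.7], 0.71), ([192.6, 235.6], 0.68)]
chip_top [([452.7, 207.4], 0.66), ([197.5, 197.4], 0.86)]
sink_center [([289.8, 211.4], 0.89), ([367.2, 220.7], 0.91)]
holder [([450.5, 208.6], 0.91), ([381.7, 139.3], 0.73)]
```

View pics/zoom0.png

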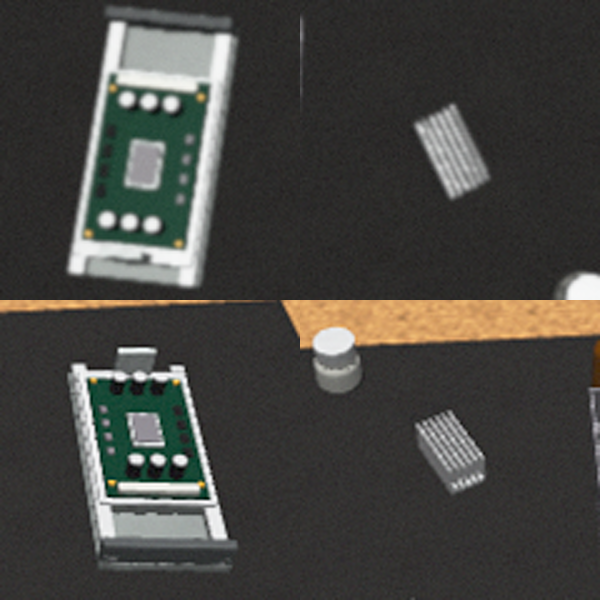

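```bash
cat >> h.py <<'E'
def target_R(jaw_deg):
    z=np.array([np.cos(np.radians(jaw_deg)),np.sin(np.radians(jaw_deg)),0]); y=np.array([0,0,-1.]); x=np.cross(y,z)
    return np.c_[x,y,z]
def cur():
    o=manip.get_obs(); q=o['orientation']; return np.array(o['eef_pos']),R.from_quat([q[1],q[2],q[3],q[0]]),o
def to(P,jaw=None):
    p,r,o=cur(); s=r.inv().apply(np.array(P)-p)*100
    rv=np.zeros(3)
    if jaw is not None:
        best=None
        for j in (jaw,jaw+180):
            v=(r.inv()*R.from_matrix(target_R(j))).as_rotvec(degrees=True)
            if best is None or np.linalg.norm(v)<np.linalg.norm(best): best=v
            print('   jaw',j,np.round(v,2))
        rv=best
    print('t',round(o['time'],2),'tcp',np.round(p,4),'shift cm',np.round(s,2),'turn',np.round(rv,2)); return s,rv
E
python3 - <<'E'
from h import *
p,r,o=cur(); print(np.round(r.as_matrix(),3)); m=r.as_matrix()
print('jaw az',np.degrees(np.arctan2(m[1,2],m[0,2])))
to([0.40,-0.28,0.25],85)
E
```

```text
[[-0.936  0.     0.352]
 [-0.352 -0.    -0.936]
 [ 0.    -1.     0.   ]]
jaw az -69.38785161980617
   jaw 85 [-0.0000e+00 -1.5439e+02  1.0000e-02]
   jaw 265 [-1.000e-02  2.561e+01 -0.000e+00]
t 2.1 tcp [ 0.2201 -0.585   0.2313] shift cm [-27.58  -1.87 -22.21] turn [-1.000e-02  2.561e+01 -0.000e+00]
```

Emit:
arm_command(
  plan=[-1,-3.4,-0.2,-2.8,0,-7.5,0,-1,-6.9,-0.5,-5.6,0,-15,0,-1,-10.3,-0.7,-8.3,0,-22.5,0,-1,-13.8,-0.9,-11.1,0,-30,0,-1,-17.2,-1.2,-13.9,0,-37.5,0,-1,-20.7,-1.4,-16.7,0,-45,0,-1,-24.1,-1.7,-19.4,0,-52.5,0,-1,-27.6,-1.9,-22.2,0,-60,0],
)

```text
time: 2.9
eef_pos: [0.4009, -0.2786, 0.2508]
orientation: [-0.459, 0.459, -0.538, 0.538]
force: [1.2, -0.8, -0.6]
width: -0.0
```

```bash
python3 - <<'E'
from h import *
p,r,o=cur(); print(np.round(o['joint_pos'],3),o['width'],o['force'])
to([0.43,0.05,0.25],85)
E
```

```text
[ 0.911  0.041 -0.406  1.764  0.017  1.339  0.343] -2.857370019517826e-05 [ 1.2056141  -0.75917637 -0.63535376]
   jaw 85 [ 1.000e-02 -9.409e+01  7.000e-02]
   jaw 265 [-7.000e-02  8.591e+01  1.000e-02]
t 2.9 tcp [ 0.4009 -0.2786  0.2508] shift cm [-32.9    0.05  -2.31] turn [-7.000e-02  8.591e+01  1.000e-02]
```

Emit:
arm_command(
  plan=[-1,-4.1,0,-0.3,0,-8,0,-1,-8.2,0,-0.6,0,-16,0,-1,-12.3,0,-0.9,0,-24,0,-1,-16.4,0,-1.2,0,-32,0,-1,-20.6,0,-1.4,0,-40,0,-1,-24.7,0,-1.7,0,-48,0,-1,-28.8,0,-2,0,-56,0,-1,-32.9,0,-2.3,0,-64,0],
)

```text
time: 3.7
eef_pos: [0.43, 0.0516, 0.2508]
orientation: [-0.674, 0.675, -0.211, 0.212]
force: [1.3, 0.8, 0.2]
width: -0.0004
```

```bash
python3 - <<'E'
from h import *
p,r,o=cur(); print(np.round(o['joint_pos'],3),o['width'],o['force'])
to([0.39,0.236,0.20],85)
E
```

```text
[ 0.578 -0.091 -0.745  1.87  -0.061  1.338  0.813] -0.0003638797340675798 [1.30546322 0.75608846 0.17297588]
   jaw 85 [  0.06 -29.77   0.11]
   jaw 265 [-1.4000e-01  1.5023e+02  7.0000e-02]
t 3.7 tcp [0.43   0.0516 0.2508] shift cm [-13.81   5.05  12.87] turn [  0.06 -29.77   0.11]
```

Emit:
arm_command(
  plan=[-1,-2.8,1,2.6,0,-6,0,-1,-5.5,2,5.2,0,-12,0,-1,-8.3,3,7.7,0,-18,0,-1,-11,4,10.3,0,-24,0,-1,-13.8,5,12.9,0,-29.8,0,-1,-13.8,5,12.9,0,-29.8,0],
)

```text
time: 4.3
eef_pos: [0.3879, 0.2407, 0.1999]
orientation: [0.707, -0.707, 0.027, -0.027]
force: [-0.0, -0.3, 0.6]
width: -0.0001
```

```bash
python3 - <<'E'
from h import *
p,r,o=cur(); print(np.round(o['joint_pos'],3),o['width'],o['force'])
ps={n:manip.grab_frame(n) for n in('scene','top')}
out=[]
for n,c in (('top',(200,205)),('scene',(455,180))):
    q=ps[n]; w=70
    im=cv2.cvtColor(q['frame'],cv2.COLOR_RGB2BGR).copy()
    im=cv2.resize(im[c[1]-w:c[1]+w,c[0]-w:c[0]+w],None,fx=2.8,fy=2.8,interpolation=cv2.INTER_CUBIC)
    u=(proj(q,p)[0]-np.array(c)+w)*2.8; cv2.circle(im,tuple(int(v) for v in u),3,(0,0,255),1)
    out.append(im); print(n,np.round(proj(q,p)[0],1))
cv2.imwrite('pics/z1.png',np.hstack(out))
to([0.39,0.236,0.05],85)
E
```

```text
[ 0.341  0.042 -0.997  1.886  0.037  1.232  0.826] -0.00013182060659111717 [-0.02564111 -0.29259263  0.5857121 ]
top [162.7 253.6]
scene [456.4 124.4]
   jaw 85 [0.07 0.12 0.06]
   jaw 265 [ 1.0000e-01 -1.7988e+02 -1.2000e-01]
t 4.4 tcp [0.3899 0.2367 0.2004] shift cm [-0.   15.04 -0.05] turn [0.07 0.12 0.06]
```

View pics/z1.png

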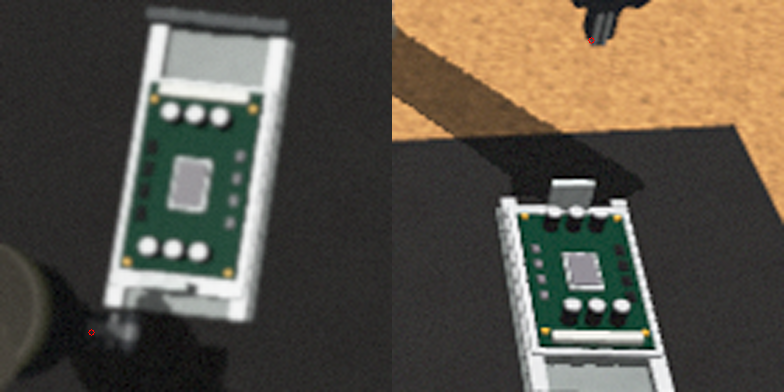

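Emit:
arm_command(
  plan=[-1,0,4,0,0,0,0,-1,0,7,0,0,0,0,-1,0,10,0,0,0,0,-1,0,12,0,0,0,0,-1,0,13.5,0,0,0,0,-1,0,15,0,0,0,0,-1,0,15,0,0,0,0],
)

```text
time: 5.1
eef_pos: [0.3898, 0.2346, 0.0491]
orientation: [-0.705, 0.707, -0.031, 0.031]
force: [-0.6, -0.9, 0.6]
width: -0.0005
```

```bash
cat > look.py <<'E'
from h import *
import sys
def look(name,cs,w=70,s=2.8,extra=()):
    p,r,o=cur(); out=[]
    ps={n:manip.grab_frame(n) for n in('scene','top')}
    for n,c in cs:
        q=ps[n]
        im=cv2.cvtColor(q['frame'],cv2.COLOR_RGB2BGR)
        im=cv2.resize(im[c[1]-w:c[1]+w,c[0]-w:c[0]+w],None,fx=s,fy=s,interpolation=cv2.INTER_CUBIC)
        for P in [p,*extra]:
            u=(proj(q,P)[0]-np.array(c)+w+.5)*s; cv2.circle(im,tuple(int(v) for v in u),3,(0,0,255),1)
        out.append(im); print(n,'tcp px',np.round(proj(q,p)[0],1))
    cv2.imwrite('pics/'+name,np.hstack(out)); return ps
E
python3 - <<'E'
from look import *
p,r,o=cur(); print(np.round(o['joint_pos'],3),o['force'])
look('z2.png',(('top',(200,205)),('scene',(455,180))))
to([0.41,0.234,0.045],85)
E
```

```text
[ 0.222  0.294 -0.94   2.048  0.296  0.941  0.607] [-0.63732699 -0.92354148  0.5511606 ]
top tcp px [188.1 256.4]
scene tcp px [443.9 167.9]
   jaw 85 [0.09 0.02 0.07]
   jaw 265 [ 1.1000e-01 -1.7998e+02 -1.5000e-01]
t 5.2 tcp [0.3906 0.2358 0.0508] shift cm [ 1.95  0.58 -0.01] turn [0.09 0.02 0.07]
```

View pics/z2.png

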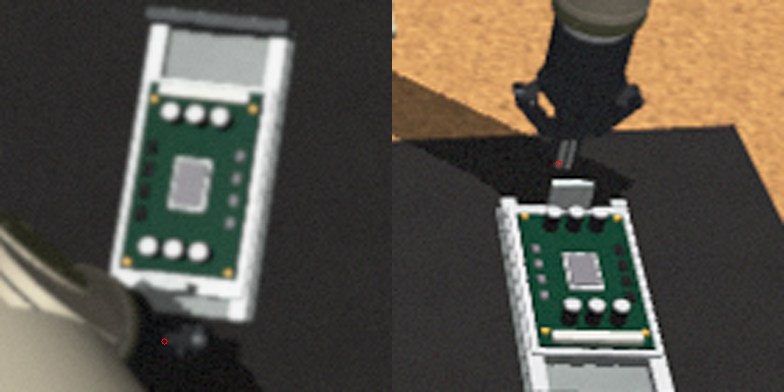

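Emit:
arm_command(
  plan=[-1,0.7,0.3,0.2,0,0,0,-1,1.4,0.6,0.3,0,0,0,-1,2.1,0.6,0.3,0,0,0,-1,2.8,0.6,0.3,0,0,0,-1,3.5,0.6,0.3,0,0,0,-1,4.2,0.6,0.3,0,0,0,-1,5,0.6,0.3,0,0,0,-1,5,0.6,0.3,0,0,0],
)

```text
time: 6.0
eef_pos: [0.4418, 0.2343, 0.0449]
orientation: [-0.706, 0.707, -0.03, 0.032]
force: [0.7, -0.3, -0.6]
width: 0.0002
```

```bash
python3 - <<'E'
from look import *
p,r,o=cur(); print(np.round(o['joint_pos'],3),o['force'])
look('z3.png',(('top',(200,205)),('scene',(455,180))))
to([0.45,0.234,0.045],85)
E
```

```text
[ 0.194  0.396 -0.883  1.946  0.372  0.969  0.617] [ 0.69881004 -0.27439026 -0.61403155]
top tcp px [190.3 234.9]
scene tcp px [448.  181.8]
   jaw 85 [0.06 0.   0.1 ]
   jaw 265 [ 1.6e-01 -1.8e+02 -9.0e-02]
t 6.1 tcp [0.4412 0.2345 0.0449] shift cm [ 0.88 -0.01  0.02] turn [0.06 0.   0.1 ]
```

View pics/z3.png

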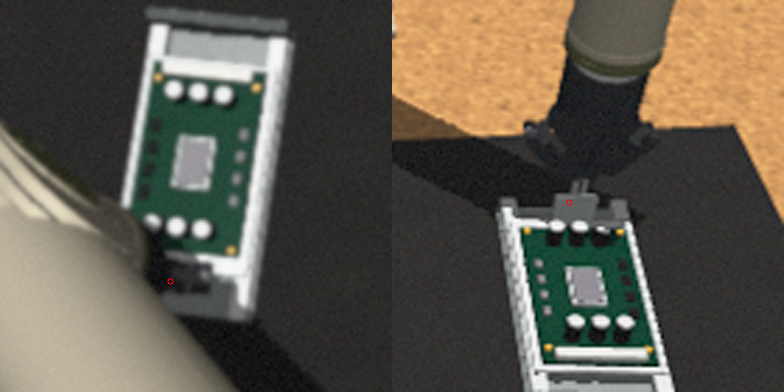

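The top view shows the board shifted about 7 px towards the end bar, and the scene view shows the finger against the tab at (575,200) in the zoom. The carriage is moving, so I'll keep pushing.

Emit:
arm_command(
  plan=[-1,0.5,0,0,0,0,0,-1,1,0,0,0,0,0,-1,1.5,0,0,0,0,0,-1,2,0,0,0,0,0,-1,2.3,0,0,0,0,0,-1,2.5,0,0,0,0,0],
)

```text
time: 6.7
eef_pos: [0.4663, 0.2323, 0.0449]
orientation: [-0.706, 0.707, -0.03, 0.031]
force: [-3.1, 0.1, 1.5]
width: -0.0001
```

```bash
python3 - <<'E'
from look import *
p,r,o=cur(); print(np.round(o['joint_pos'],3),o['force'],p)
look('z4.png',(('top',(200,205)),('scene',(455,180))))
p,r,o=cur(); print(p)
E
```

```text
[ 0.187  0.436 -0.861  1.895  0.396  0.989  0.632] [-3.149181    0.0851865   1.51728219] [0.46629567 0.23230872 0.04486758]
top tcp px [191.8 224.8]
scene tcp px [449.5 188.1]
[0.46654853 0.2322925  0.04495751]
```

View pics/z4.png

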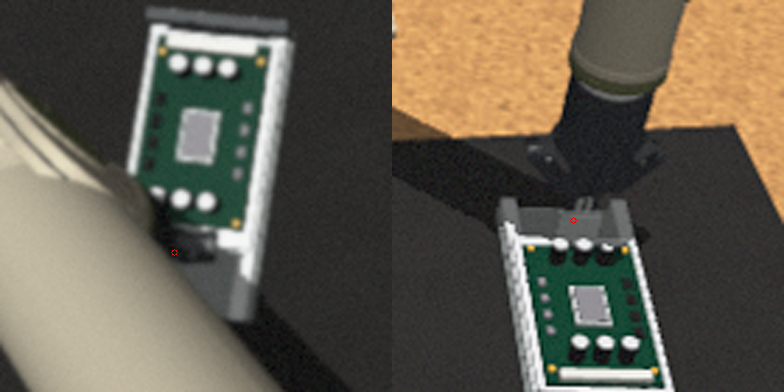

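Emit:
arm_command(
  plan=[-1,0.2,0,0,0,0,0,-1,0.4,0,0,0,0,0,-1,0.6,0,0,0,0,0],
)

```text
time: 7.1
eef_pos: [0.4702, 0.232, 0.0448]
orientation: [-0.706, 0.707, -0.031, 0.03]
force: [-21.2, -1.5, 13.3]
width: -0.0003
```

Emit:
arm_command(
  plan=[-1,0.2,0,0,0,0,0,-1,0.4,0,0,0,0,0,-1,0.6,0,0,0,0,0],
)

```text
time: 7.4
eef_pos: [0.4702, 0.2321, 0.0441]
orientation: [-0.704, 0.709, -0.034, 0.025]
force: [-37.2, -3.5, 26.1]
width: -0.0001
```

```bash
python3 - <<'E'
from look import *
p,r,o=cur(); print(o['force'],p)
look('z5.png',(('top',(200,205)),('scene',(455,210))))
p,r,o=cur(); print(p)
E
```

```text
[-37.18867895  -3.53220718  26.13838653] [0.47021564 0.23212655 0.04408642]
top tcp px [192.1 223.3]
scene tcp px [449.7 189.3]
[0.47018813 0.23217933 0.04397162]
```

View pics/z5.png

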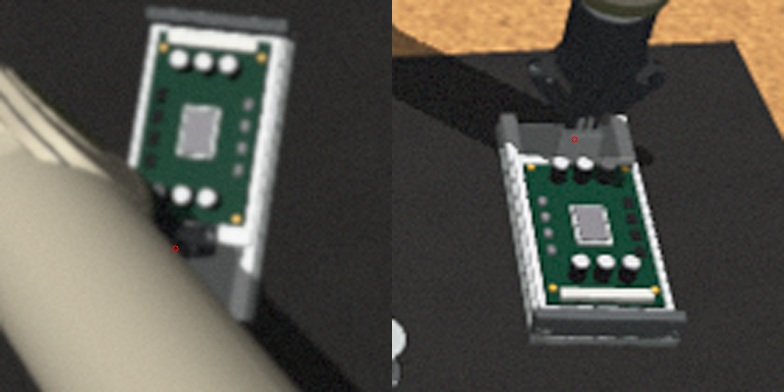

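The carriage plate now sits right against the end bar (top zoom row about 30), and the force rose from 3 N to 37 N with no movement. That is the stop, so I'll back off and raise the arm.

Emit:
arm_command(
  plan=[-1,-0.8,0,0,0,0,0,-1,-2,0,0,0,0,0,-1,-3,-2,0,0,0,0,-1,-3,-6,0,0,0,0,-1,-3,-10.5,0,0,0,0,-1,-3,-15,0,0,0,0,-1,-3,-19,0,0,0,0,-1,-3,-20,0,0,0,0],
)

```text
time: 8.3
eef_pos: [0.4444, 0.2368, 0.2488]
orientation: [-0.705, 0.708, -0.031, 0.028]
force: [0.2, 0.3, 0.1]
width: -0.0002
```

```bash
python3 - <<'E'
from h import *
to([0.45,-0.08,0.25],-64+60)
E
```

```text
jaw -4 [ 3.900e-01  8.919e+01 -2.000e-02]
   jaw 176 [-2.000e-02 -9.081e+01 -3.900e-01]
t 8.3 tcp [0.4444 0.2368 0.2488] shift cm [  3.21  -0.   -31.53] turn [ 3.900e-01  8.919e+01 -2.000e-02]
```

Emit:
arm_command(
  plan=[1,0.4,0,-3.9,0,8.2,0,1,0.8,0,-7.9,0,16.4,0,1,1.2,0,-11.8,0,24.6,0,1,1.6,0,-15.8,0,32.8,0,1,2,0,-19.7,0,41,0,1,2.4,0,-23.6,0,49.2,0,1,2.8,0,-27.6,0,57.4,0,1,3.2,0,-31.5,0,65.6,0],
)

```text
time: 9.1
eef_pos: [0.4496, -0.0818, 0.2498]
orientation: [-0.574, 0.579, -0.41, 0.409]
force: [-0.2, 0.1, 0.5]
width: 0.0851
```

```bash
python3 - <<'E'
from h import *
p,r,o=cur(); print(np.round(o['joint_pos'],3),o['width'],o['force'])
to([0.49,-0.20,0.20],-64)
# sink and chip measurement, view is clearer
ps={n:manip.grab_frame(n) for n in('scene','top')}
out=[]
for n,c in (('top',(200,190)),('top',(371,219)),('scene',(455,215)),('scene',(290,208))):
    q=ps[n]; w=50
    im=cv2.cvtColor(q['frame'],cv2.COLOR_RGB2BGR)[c[1]-w:c[1]+w,c[0]-w:c[0]+w]
    out.append(cv2.resize(im,None,fx=3,fy=3,interpolation=cv2.INTER_CUBIC))
cv2.imwrite('pics/z6.png',np.vstack([np.hstack(out[:2]),np.hstack(out[2:])]))
for t,z in (('chip_top',.04),('sink_center',.018)):
    for n,q in ps.items():
        a=manip.place_of(q,t)
        for k in a[:1]: print(t,n,np.round(k['at'],1),round(k['conf'],2),np.round(atz(q,k['at'],z),4))
E
```

```text
[ 0.74  -0.019 -0.646  1.821 -0.006  1.339  0.431] 0.08510867843068796 [-0.19309414  0.0671159   0.47789079]
   jaw -64 [ 0.11 83.21  0.39]
   jaw 116 [  0.4  -96.79  -0.12]
t 9.1 tcp [ 0.4496 -0.0818  0.2498] shift cm [12.47  5.02 -0.04] turn [ 0.11 83.21  0.39]
chip_top top [200.2 181.2] 0.58 [0.5761 0.2201 0.04  ]
sink_center scene [289.9 208. ] 0.79 [ 0.486  -0.2028  0.018 ]
sink_center top [370.3 217.6] 0.85 [ 0.494  -0.2037  0.018 ]
```

View pics/z6.png

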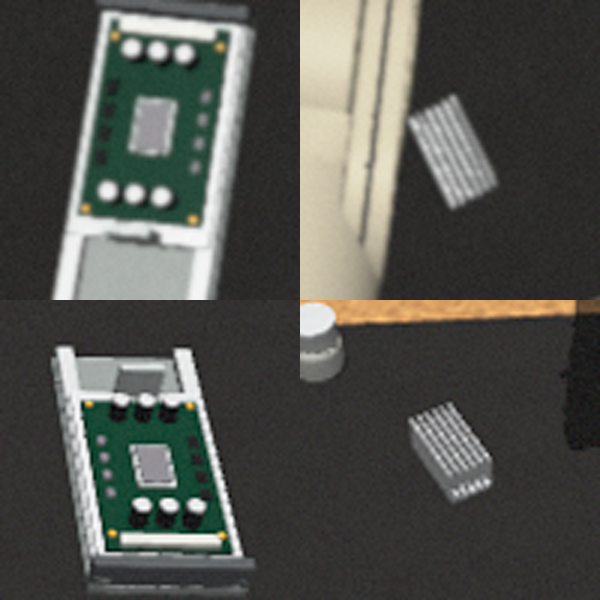

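```bash
cat > fit.py <<'E'
from h import *
from scipy.optimize import minimize
def box(x,y,yaw,z0,z1,L,W):
    c,s=np.cos(yaw),np.sin(yaw)
    return np.array([[x+c*a-s*b,y+s*a+c*b,z] for a in(-L/2,L/2) for b in(-W/2,W/2) for z in(z0,z1)])
def sil(q,P,S=8):
    u=(proj(q,P)+.5)*S
    h=cv2.convexHull(u.astype(np.float32)); m=np.zeros((400*S//1,640*S//1),np.uint8) if 0 else None
    return h
def render(q,P,win,S=6):
    x0,y0,x1,y1=win
    u=(proj(q,P)+.5-[x0,y0])*S
    h=cv2.convexHull(u.astype(np.float32)).astype(np.int32)
    m=np.zeros(((y1-y0)*S,(x1-x0)*S),np.uint8); cv2.fillConvexPoly(m,h,255)
    return cv2.resize(m,(x1-x0,y1-y0),interpolation=cv2.INTER_AREA)/255.
def fitbox(obs,x0,z0,z1,L,W):
    # obs: list of (q,soft mask,win)
    def cost(v):
        P=box(v[0]/1000,v[1]/1000,np.radians(v[2]),z0,z1,L,W)
        return sum(np.abs(render(q,P,w)-m).sum()/m.sum() for q,m,w in obs)
    best=None
    for dy in(-3,0,3):
        r=minimize(cost,np.array(x0)+[0,0,dy],method='Nelder-Mead',options=dict(initial_simplex=np.array(x0)+[0,0,dy]+np.array([[0,0,0],[8,0,0],[0,8,0],[0,0,5]]),xatol=.05,fatol=1e-4))
        if best is None or r.fun<best.fun: best=r
    return best.x,best.fun
E
python3 - <<'E'
from fit import *
ps={n:manip.grab_frame(n) for n in('scene','top')}
obs=[];
for n,win in (('top',(345,190,405,250)),('scene',(262,180,322,235))):
    q=ps[n]; a=q['frame'][win[1]:win[3],win[0]:win[2]].astype(float).mean(2)
    m=np.clip((a-60)/40,0,1)
    lab=cv2.connectedComponentsWithStats((m>.5).astype(np.uint8))
    # component nearest to centre
    k=min(range(1,lab[0]),key=lambda i:np.hypot(*(lab[3][i]-[28,28]))+(1e3 if lab[2][i,4]<100 else 0))
    keep=cv2.dilate((lab[1]==k).astype(np.uint8),np.ones((3,3)))
    m=m*keep; cv2.imwrite(f'pics/m_{n}.png',cv2.resize((np.hstack([m*255,a])).astype(np.uint8),None,fx=6,fy=6,interpolation=0))
    obs.append((q,m,win)); print(n,lab[2][k],m.sum())
for o in (obs,obs[:1],obs[1:]):
    print(fitbox(o,[494,-201,26],0,.036,.08,.04))
E
```

```text
top [ 12  10  30  39 641] 647.9916666666667
scene [ 14  12  28  34 574] 572.425
(array([ 488.18879256, -204.50812626,   26.50424435]), np.float64(0.21474097960525226))
(array([ 489.17786493, -205.81188557,   26.29042127]), np.float64(0.0601988194292622))
(array([ 486.65394203, -202.55153787,   25.93154323]), np.float64(0.047577942824944104))
```

View pics/m_top.png

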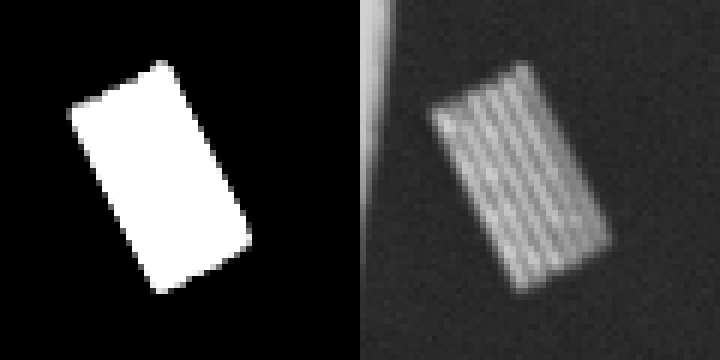

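View pics/m_scene.png

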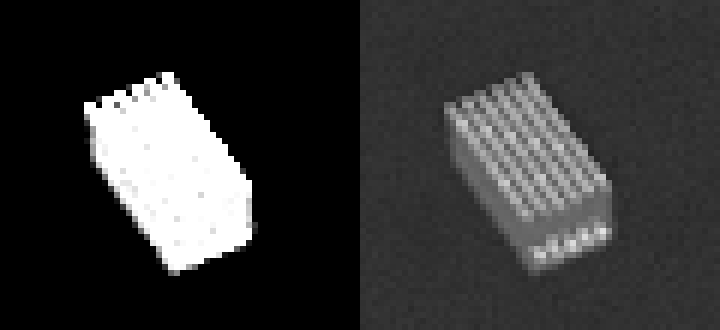

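```bash
python3 - <<'E'
from h import *
to([0.488,-0.204,0.15],-63.7)
E
```

```text
jaw -63.7 [ 0.17 83.45  0.34]
   jaw 116.3 [  0.35 -96.55  -0.18]
t 9.5 tcp [ 0.45   -0.0786  0.25  ] shift cm [13.07 10.03 -0.61] turn [ 0.17 83.45  0.34]
```

Emit:
arm_command(
  plan=[1,1.6,0,-0.1,0,8.4,0,1,3.2,0,-0.2,0,16.8,0,1,4.8,1,-0.3,0,25.2,0,1,6.4,2,-0.3,0,33.6,0,1,8,4,-0.4,0,42,0,1,9.7,6,-0.5,0,50.4,0,1,11.4,8,-0.6,0,58.8,0,1,13.1,10,-0.6,0,67.2,0.3],
)

```text
time: 10.3
eef_pos: [0.4888, -0.2038, 0.1496]
orientation: [0.254, -0.256, 0.66, -0.659]
force: [-0.2, -0.4, 1.1]
width: 0.0853
```

```bash
python3 - <<'E'
from h import *
to([0.488,-0.204,0.10],-63.7)
E
```

```text
jaw -63.7 [ 0.13 16.04  0.12]
   jaw 116.3 [   0.17 -163.96   -0.18]
t 10.3 tcp [ 0.4888 -0.2038  0.1496] shift cm [ 0.06  4.96 -0.03] turn [ 0.13 16.04  0.12]
```

Emit:
arm_command(
  plan=[1,0.1,2,0,0,8,0,1,0.1,4,0,0,16,0,1,0.1,5,0,0.1,16,0.1,1,0.1,5,0,0.1,16,0.1],
)

```text
time: 10.7
eef_pos: [0.4873, -0.2035, 0.0986]
orientation: [0.162, -0.164, 0.689, -0.687]
force: [0.9, -0.0, 0.9]
width: 0.0853
```

```bash
python3 - <<'E'
from look import *
to([0.488,-0.204,0.007],-63.7)
look('z7.png',(('top',(371,219)),('scene',(290,195))),extra=[(0.488,-0.204,0.018)])
E
```

```text
jaw -63.7 [0.12 0.38 0.09]
   jaw 116.3 [ 1.4000e-01 -1.7962e+02 -1.9000e-01]
t 10.7 tcp [ 0.4873 -0.2035  0.0986] shift cm [-0.05  9.16  0.1 ] turn [0.12 0.38 0.09]
top tcp px [373.4 215.8]
scene tcp px [288.1 187. ]
```

View pics/z7.png

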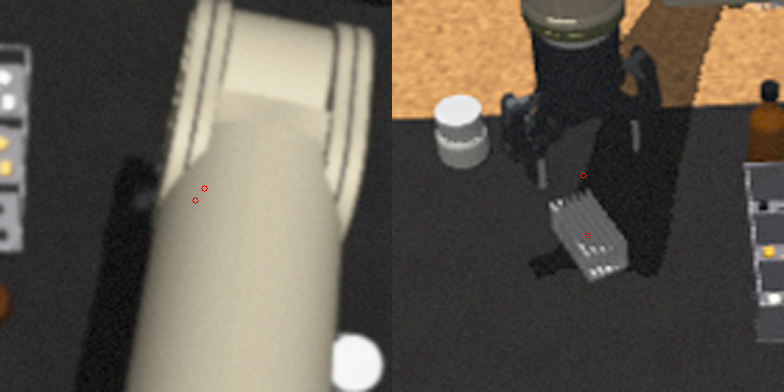

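```bash
python3 - <<'E'
from look import *
to([0.4885,-0.205,0.003],-63.7)
E
```

```text
jaw -63.7 [-0.01  0.29 -0.01]
   jaw 116.3 [-2.0000e-02 -1.7971e+02  1.0000e-02]
t 10.8 tcp [ 0.4884 -0.2041  0.1004] shift cm [0.03 9.74 0.08] turn [-0.01  0.29 -0.01]
```

Emit:
arm_command(
  plan=[1,0,2.5,0.1,0,0.3,0,1,0,5,0.1,0,0.3,0,1,0,7,0.1,0,0.3,0,1,0,8.5,0.1,0,0.3,0,1,0,9.4,0.1,0,0.3,0,1,0,9.7,0.1,0,0.3,0,1,0,9.7,0.1,0,0.3,0],
)

```text
time: 11.5
eef_pos: [0.4892, -0.2051, 0.0038]
orientation: [-0.161, 0.161, -0.688, 0.689]
force: [-0.4, -0.3, -0.6]
width: 0.0854
```

Emit:
arm_command(
  plan=[-1,0,0,0,0,0,0,-1,0,0,0,0,0,0,-1,0,0,0,0,0,0,-1,0,0,0,0,0,0,-1,0,0,0,0,0,0,-1,0,0,0,0,0,0,-1,0,0,0,0,0,0,-1,0,0,0,0,0,0],
  grip_force=40,
)

```text
time: 12.3
eef_pos: [0.4896, -0.2053, 0.0044]
orientation: [-0.161, 0.16, -0.688, 0.689]
force: [-1.8, 0.2, 6.4]
width: 0.0393
```

```bash
python3 - <<'E'
from look import *
to([0.4885,-0.205,0.003],-63.7)
p,r,o=cur(); print(o['width'],o['force'])
look('z8.png',(('top',(371,219)),('scene',(290,195))),extra=[(0.488,-0.204,0.018)])
E
```

```text
jaw -63.7 [-0.07  0.01 -0.06]
   jaw 116.3 [-1.0000e-01 -1.7999e+02  1.1000e-01]
t 12.3 tcp [ 0.4896 -0.2053  0.0044] shift cm [ 0.09  0.14 -0.07] turn [-0.07  0.01 -0.06]
0.0392806137643976 [-1.81944099  0.2320231   6.4489758 ]
top tcp px [370.4 220.1]
scene tcp px [289.3 212.5]
```

View pics/z8.png

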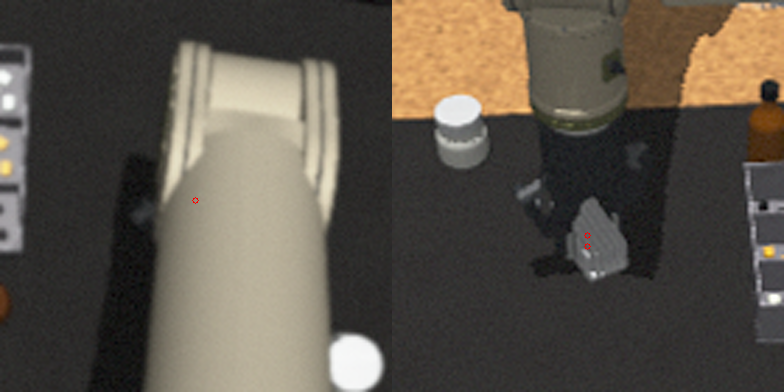

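Emit:
arm_command(
  plan=[-1,0,-0.5,0,0,0,0,-1,0,-1.5,0,0,0,0,-1,0,-3,0,0,0,0,-1,0,-5.5,0,0,0,0,-1,0,-9,0,0,0,0,-1,0,-13,0,0,0,0,-1,0,-17,0,0,0,0,-1,0,-19,0,0,0,0],
  grip_force=60,
)

```text
time: 13.2
eef_pos: [0.4905, -0.2052, 0.1994]
orientation: [-0.163, 0.159, -0.687, 0.69]
force: [1.3, -0.5, -2.1]
width: 0.0394
```

```bash
python3 - <<'E'
from look import *
to([0.53,-0.02,0.22],85)
p,r,o=cur(); print(o['width'],o['force'],np.round(o['joint_pos'],2))
look('z9.png',(('top',(371,219)),('scene',(290,165))))
E
```

```text
jaw 85 [  -0.44 -148.66    0.32]
   jaw 265 [-0.24 31.34 -0.33]
t 13.2 tcp [ 0.4905 -0.2052  0.1994] shift cm [-11.77  -2.1  -14.84] turn [-0.24 31.34 -0.33]
0.03937038689419509 [ 1.34953689 -0.48496489 -2.07524463] [ 0.75  0.18 -0.48  1.74  0.09  1.24 -0.87]
top tcp px [379.  207.6]
scene tcp px [285.1 158.2]
```

View pics/z9.png

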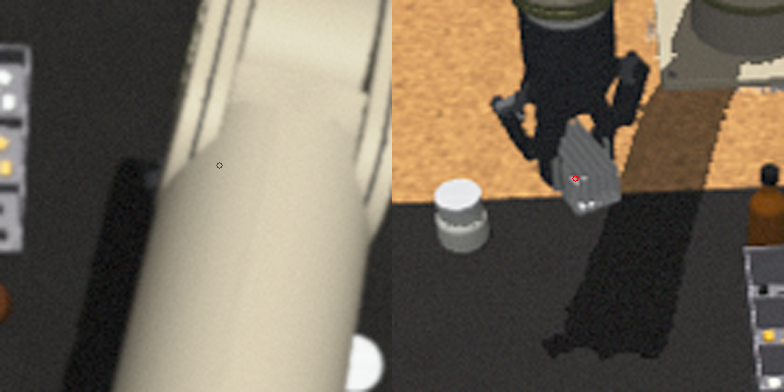

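Emit:
arm_command(
  plan=[-1,-1,-0.2,-1.2,0,-7.5,0,-1,-2.4,-0.5,-3,0,-15,0,-1,-4,-0.8,-5,0,-22.5,0,-1,-5.6,-1.2,-7,0,-30,0,-1,-7.2,-1.5,-9,0,-37.5,0,-1,-8.8,-1.8,-11,0,-45,0,-1,-10.3,-2,-13,0,-52.5,0,-1,-11.8,-2.1,-14.8,0,-60,0],
)

```text
time: 14.1
eef_pos: [0.5304, -0.0192, 0.2191]
orientation: [-0.486, 0.484, -0.512, 0.517]
force: [-0.5, 0.2, -0.5]
width: 0.0391
```

```bash
cat > chip.py <<'E'
from fit import *
def chipfit():
    pass
E
python3 - <<'E'
from fit import *
to([0.55,0.12,0.22],85)
p,r,o=cur(); print(o['width'],o['force'],np.round(o['joint_pos'],2))
ps={n:manip.grab_frame(n) for n in('scene','top')}
out=[]
for n,c in (('top',(200,185)),('scene',(457,220))):
    q=ps[n]; w=50
    im=cv2.cvtColor(q['frame'],cv2.COLOR_RGB2BGR)[c[1]-w:c[1]+w,c[0]-w:c[0]+w]
    out.append(cv2.resize(im,None,fx=4,fy=4,interpolation=cv2.INTER_NEAREST))
    np.save(f'pics/{n}.npy',q['frame'])
import pickle; pickle.dump(ps,open('ps10.pkl','wb'))
cv2.imwrite('pics/z10.png',np.hstack(out))
for n,q in ps.items():
    for k in manip.place_of(q,'chip_top')[:1]: print(n,np.round(k['at'],1),round(k['conf'],2),np.round(atz(q,k['at'],.04),4))
    for k in manip.trace(q,'holder')[:1]: print('holder',k['conf'],k['mask'].sum())
E
```

```text
jaw 85 [ -0.16 -88.33   0.44]
   jaw 265 [-0.45 91.67 -0.16]
t 14.1 tcp [ 0.5304 -0.0192  0.2191] shift cm [-14.    -0.12   1.14] turn [ -0.16 -88.33   0.44]
0.039075899111273994 [-0.49739597  0.22308008 -0.54873525] [ 0.59  0.19 -0.72  1.7   0.14  1.29 -0.21]
scene [455.4 219.6] 0.9 [0.5758 0.2212 0.04  ]
holder 0.78 4022
top [197.7 180.3] 0.58 [0.5783 0.2265 0.04  ]
holder 0.9 5200
```

View pics/z10.png

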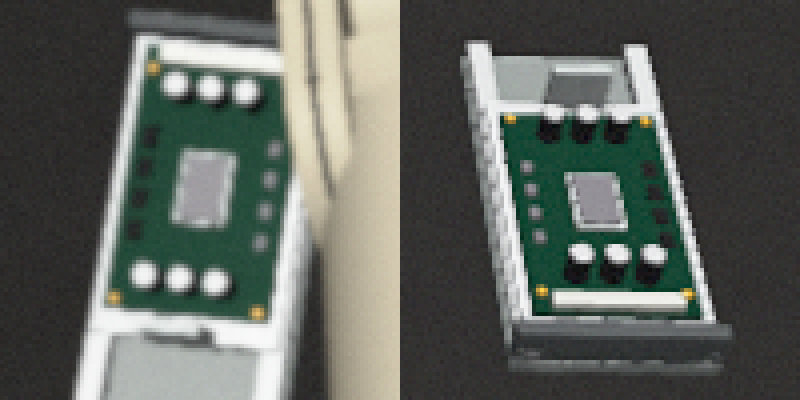

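```bash
python3 - <<'E'
from fit import *
import pickle
ps=pickle.load(open('ps10.pkl','rb'))
obs=[]
for n,win in (('top',(187,163,214,200)),('scene',(446,204,470,234))):
    q=ps[n]; a=q['frame'].astype(float)
    hole=((a[...,0]>130)&(a[...,2]<0.7*a[...,0])).astype(np.uint8)
    box_=(150,135,275,215) if n=='top' else (420,180,490,270)
    x0,y0,x1,y1=box_; m=np.zeros_like(hole); m[y0:y1,x0:x1]=hole[y0:y1,x0:x1]
    k,lab,st,ce=cv2.connectedComponentsWithStats(m)
    pts=[]
    for i in range(1,k):
        if st[i,4]>=2 :
            ys,xs=np.where(lab==i); w=a[ys,xs,0]-a[ys,xs,2]; c=[(xs*w).sum()/w.sum(),(ys*w).sum()/w.sum()]
            W=atz(q,c,.035); pts.append(W); print(n,st[i,4],np.round(c,1),np.round(W*1000,1))
    w=a[win[1]:win[3],win[0]:win[2]]
    sat=w[...,0]-w[...,1]  # gray ~0+, green negative
    m=np.clip((sat+40)/35,0,1)
    m=np.clip((w[...,0]-45)/60,0,1)
    m2=(m>.5).astype(np.uint8); kk,l2,s2,c2=cv2.connectedComponentsWithStats(m2); j=1+np.argmax(s2[1:,4])
    m=m*cv2.dilate((l2==j).astype(np.uint8),np.ones((3,3)))
    cv2.imwrite(f'pics/c_{n}.png',cv2.resize(np.hstack([m*255,w[...,0]]).astype(np.uint8),None,fx=8,fy=8,interpolation=0))
    obs.append((q,m,win)); print(s2[j])
for o in (obs,obs[:1],obs[1:]): print(np.round(fitbox(o,[574,223,-5],.036,.04,.046,.032)[0],1),fitbox(o,[574,223,-5],.036,.04,.046,.032)[1])
E
```

```text
top 8 [187.9 151.3] [654.1 257.7  35. ]
top 9 [178. 209.] [506.3 272.   35. ]
top 9 [214.  212.9] [497.7 182.4  35. ]
[  5   9  18  21 299]
scene 5 [434.2 199.3] [496.1 185.1  35. ]
scene 6 [467.9 199.8] [504.1 274.7  35. ]
scene 6 [442.  242.4] [643.5 171.1  35. ]
scene 7 [478.8 243. ] [651.3 261.3  35. ]
[  2   9  16  15 202]
[575.1 221.8  -5.6] 0.22788704103288543
[576.4 219.4  -5.4] 0.16039196133829964
[575.  222.3  -5. ] 0.05194307369074826
```

View pics/c_top.png

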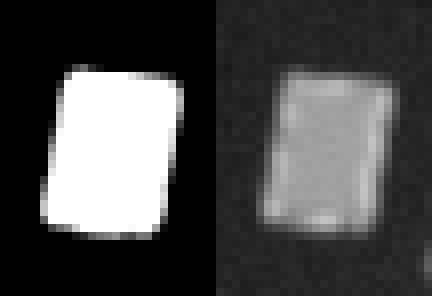

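View pics/c_scene.png

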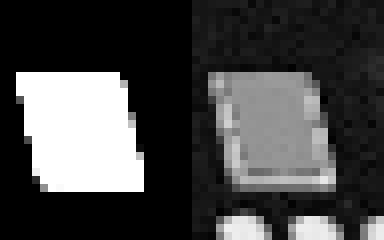

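Emit:
arm_command(
  plan=[-1,-1,0,0.1,0,-7.5,0,-1,-2.5,0,0.2,0,-15,0,-1,-4.4,0,0.4,0,-22.5,0,-1,-6.3,0,0.5,0,-30,0,-1,-8.3,0,0.7,0,-37.5,0,-1,-10.3,0,0.8,0,-45,0,-1,-12.3,0,1,0,-52.5,0,-1,-14,0,1.1,0,-60,0],
)

```text
time: 15.2
eef_pos: [0.5509, 0.1171, 0.2183]
orientation: [-0.676, 0.678, -0.202, 0.207]
force: [-0.0, 0.2, -1.5]
width: 0.0392
```

```bash
python3 - <<'E'
from fit import *
to([0.5755,0.2205,0.15],84.6)
p,r,o=cur(); print(o['width'],o['force'],np.round(o['joint_pos'],2))
E
```

```text
jaw 84.6 [  0.13 -28.27   0.41]
   jaw 264.6 [ -0.56 151.73   0.17]
t 15.2 tcp [0.5509 0.1171 0.2183] shift cm [-3.74  6.8   9.97] turn [  0.13 -28.27   0.41]
0.03922814646527891 [-0.02194751  0.21559891 -1.53137762] [ 0.46  0.32 -0.91  1.61  0.27  1.33  0.5 ]
```

Emit:
arm_command(
  plan=[-1,-0.6,1,1.6,0,-4.7,0,-1,-1.2,2,3.3,0,-9.4,0,-1,-1.9,3.4,5,0,-14.1,0.1,-1,-2.5,4.5,6.6,0,-18.8,0.2,-1,-3.1,5.6,8.3,0,-23.5,0.3,-1,-3.7,6.8,10,0.1,-28.3,0.4,-1,-3.7,6.8,10,0.1,-28.3,0.4,-1,-3.7,6.8,10,0.1,-28.3,0.4],
)

```text
time: 16.0
eef_pos: [0.576, 0.2195, 0.1495]
orientation: [-0.706, 0.707, -0.034, 0.034]
force: [0.5, 0.1, -1.6]
width: 0.0393
```

```bash
python3 - <<'E'
from look import *
from fit import box
to([0.5755,0.2205,0.08],84.6)
p,r,o=cur(); print(o['width'],o['force'],np.round(o['joint_pos'],2))
zb=p[2]-.0044
B=box(p[0],p[1],np.radians(-5.4),zb,zb+.036,.08,.04)
ps=look('z11.png',(('top',(200,185)),('scene',(455,195))),extra=B)
import pickle; pickle.dump((ps,p),open('ps11.pkl','wb'))
E
```

```text
jaw 84.6 [ 0.07 -0.12 -0.05]
   jaw 264.6 [8.0000e-02 1.7988e+02 1.1000e-01]
t 16.0 tcp [0.576  0.2195 0.1495] shift cm [-0.06  6.95  0.1 ] turn [ 0.07 -0.12 -0.05]
0.03926460616416171 [ 0.47793756  0.11986554 -1.55973431] [ 0.26  0.55 -0.95  1.55  0.46  1.28  0.73]
top tcp px [186.8 170.8]
scene tcp px [463.6 189.5]
```

View pics/z11.png

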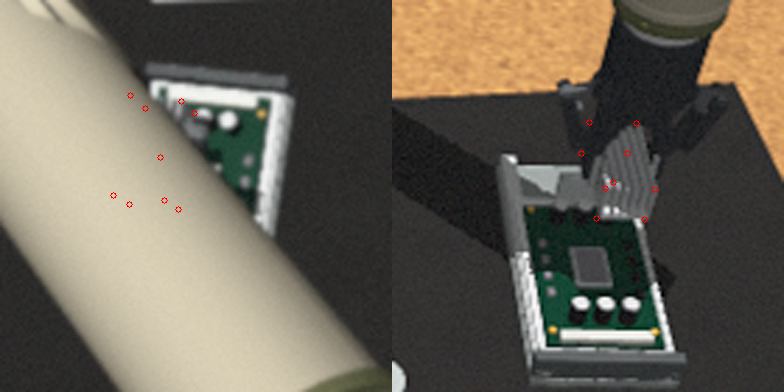

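Emit:
arm_command(
  plan=[-1,0,2,0,0,0,0,-1,0,4,0.1,0,0,0,-1,-0.1,6,0.1,0,0,0,-1,-0.1,7,0.1,0,0,0,-1,-0.1,7.5,0.1,0,0,0,-1,-0.1,7.5,0.1,0,0,0,-1,-0.1,7.5,0.1,0,0,0],
)

```text
time: 16.8
eef_pos: [0.5762, 0.2202, 0.0763]
orientation: [-0.706, 0.707, -0.034, 0.035]
force: [0.8, -0.0, -0.6]
width: 0.0394
```

```bash
python3 - <<'E'
from look import *
from fit import box
to([0.5755,0.2205,0.0504],84.6)
p,r,o=cur(); print(o['width'],o['force'],np.round(o['joint_pos'],2))
zb=p[2]-.0044
B=box(p[0],p[1],np.radians(-5.4),zb,zb+.036,.08,.04)
ps=look('z12.png',(('top',(200,185)),('scene',(457,215))),extra=B,w=40,s=9.9)
import pickle; pickle.dump((ps,p),open('ps12.pkl','wb'))
E
```

```text
jaw 84.6 [ 0.04 -0.18  0.1 ]
   jaw 264.6 [-1.6000e-01  1.7982e+02  7.0000e-02]
t 16.8 tcp [0.5762 0.2202 0.0763] shift cm [-0.07  2.59  0.02] turn [ 0.04 -0.18  0.1 ]
0.03940044962248377 [ 0.81152384 -0.01864135 -0.58737611] [ 0.23  0.62 -0.9   1.62  0.52  1.16  0.68]
top tcp px [195.9 177.9]
scene tcp px [457.9 210.1]
```

View pics/z12.png

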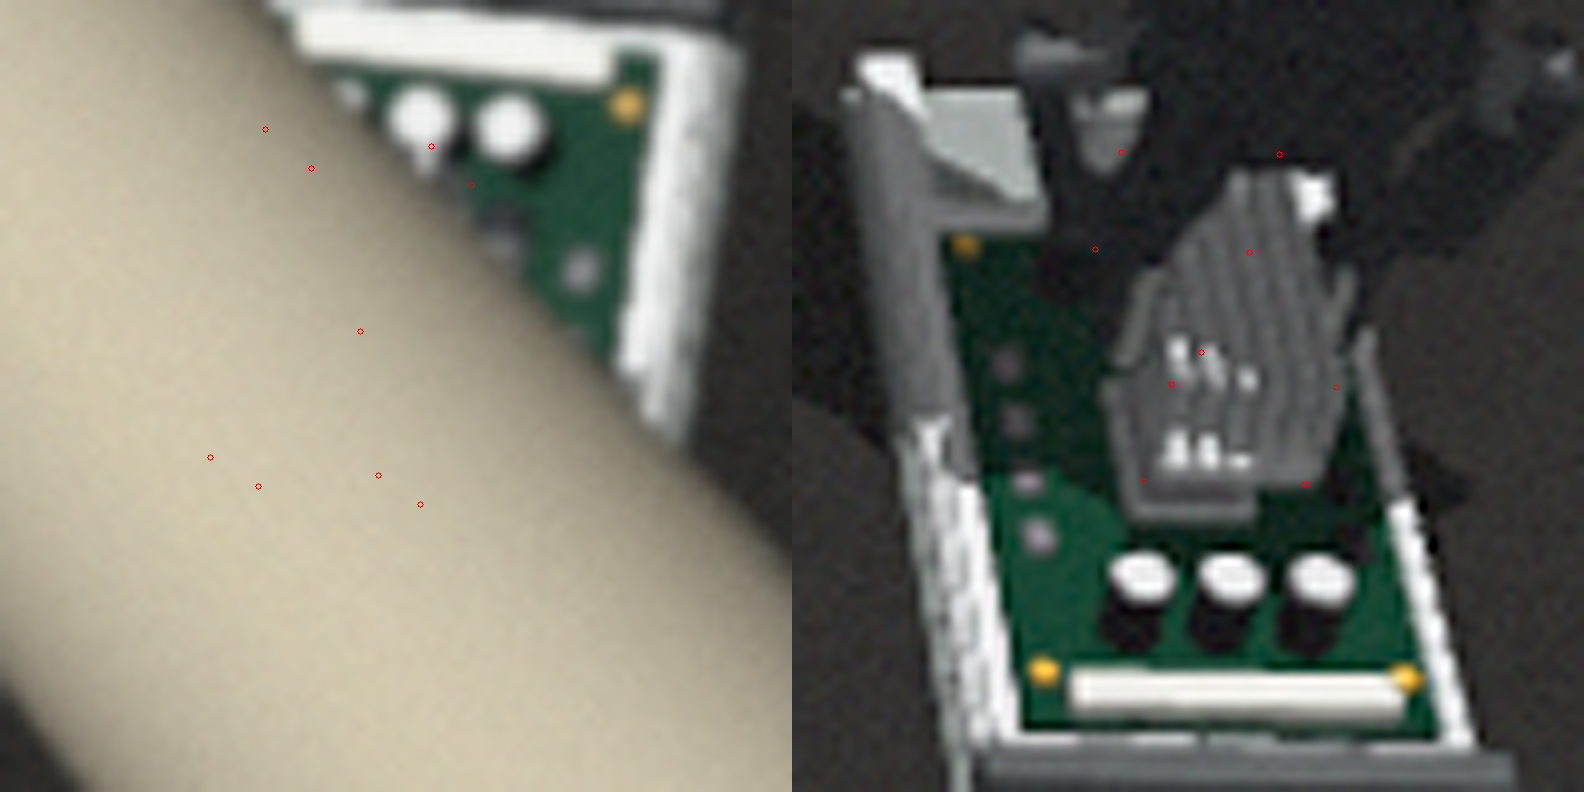

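```bash
python3 - <<'E'
from fit import *
import pickle
ps,p=pickle.load(open('ps12.pkl','rb')); q=ps['scene']; zb=p[2]-.0044
B=box(p[0],p[1],np.radians(-5.4),zb,zb+.036,.08,.04)
print(np.round(B*1000,1)); print(np.round(proj(q,B),1))
print(np.round(atz(q,(469.6,223.7),zb)*1000,1),np.round(atz(q,(472.1,213.9),zb+.036)*1000,1))
c=(457,207);w=25;s=15
im=cv2.cvtColor(q['frame'],cv2.COLOR_RGB2BGR)
im=im[c[1]-w:c[1]+w,c[0]-w:c[0]+w]
im=cv2.resize(cv2.convertScaleAbs(im,alpha=1.8),None,fx=s,fy=s,interpolation=cv2.INTER_NEAREST)
for P in B:
    u=(proj(q,P)[0]-np.array(c)+w+.5)*s; cv2.circle(im,tuple(int(v) for v in u),4,(0,0,255),1)
im=im[:600]
cv2.imwrite('pics/z13.png',im)
E
```

```text
[[534.4 204.1  71.9]
 [534.4 204.1 107.9]
 [538.2 243.9  71.9]
 [538.2 243.9 107.9]
 [614.1 196.5  71.9]
 [614.1 196.5 107.9]
 [617.9 236.4  71.9]
 [617.9 236.4 107.9]]
[[447.2 199.7]
 [449.8 189.9]
 [462.8 200. ]
 [465.7 190.2]
 [452.  223.1]
 [454.9 213.3]
 [468.3 223.5]
 [471.5 213.6]]
[618.8 239.2  71.9] [618.8 237.5 107.9]
```

View pics/z13.png

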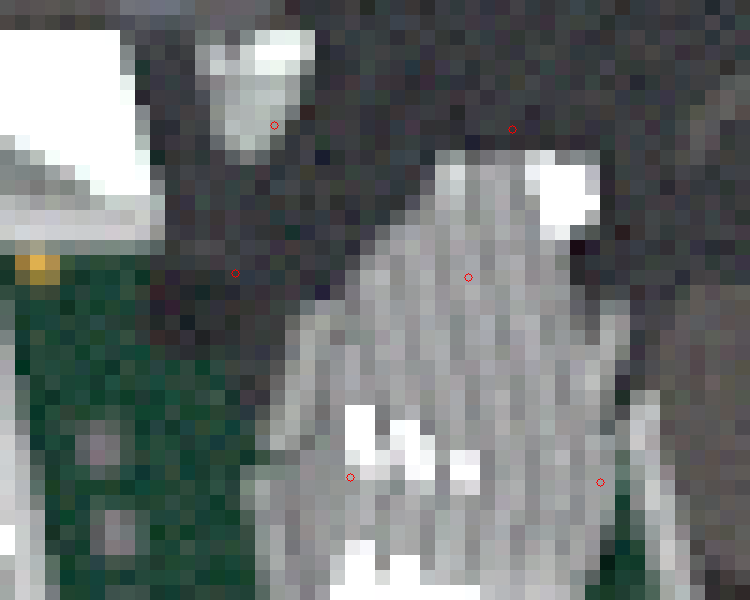

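```bash
python3 - <<'E'
from h import *
to([0.5743,0.2208,0.0512],84.6)
E
```

```text
jaw 84.6 [ 0.04 -0.17  0.11]
   jaw 264.6 [-1.8000e-01  1.7983e+02  7.0000e-02]
t 16.9 tcp [0.5761 0.2203 0.0763] shift cm [-0.19  2.51  0.03] turn [ 0.04 -0.17  0.11]
```

Emit:
arm_command(
  plan=[-1,-0.1,0.3,0,0,0,0,-1,-0.2,0.7,0,0,0,0,-1,-0.2,1.1,0,0,0,0,-1,-0.2,1.5,0,0,0,0,-1,-0.2,1.8,0,0,0,0,-1,-0.2,2.1,0,0,0,0,-1,-0.2,2.1,0,0,0,0,-1,-0.2,2.1,0,0,0,0],
)

```text
time: 17.7
eef_pos: [0.5742, 0.2205, 0.0553]
orientation: [-0.706, 0.707, -0.034, 0.035]
force: [0.5, 0.0, -0.7]
width: 0.0393
```

```bash
python3 - <<'E'
from look import *
from fit import box
to([0.5743,0.2208,0.0512],84.6)
p,r,o=cur(); print(o['width'],o['force'],np.round(o['joint_pos'],2))
zb=p[2]-.0044
B=list(box(p[0],p[1],np.radians(-5.4),zb,zb+.036,.08,.04))
ps=look('z14.png',(('scene',(457,215)),),extra=B+list(box(.5743,.2227,np.radians(-5.4),.04,.0401,.046,.032)),w=37,s=15)
import pickle; pickle.dump((ps,p),open('ps14.pkl','wb'))
print(np.round(proj(ps['scene'],B),1))
for k in manip.place_of(ps['scene'],'sink_center')[:2]: print(k['conf'],k['at'],atz(ps['scene'],k['at'],zb+.018))
for t in ('bottle_center','spool_center','jar_center'):
    for k in manip.place_of(ps['scene'],t)[:1]: print(t,k['conf'],np.round(k['at'],1))
E
```

```text
jaw 84.6 [ 0.04 -0.17  0.11]
   jaw 264.6 [-1.7000e-01  1.7983e+02  6.0000e-02]
t 17.7 tcp [0.5742 0.2205 0.0553] shift cm [0.01 0.41 0.03] turn [ 0.04 -0.17  0.11]
0.03934079578663137 [ 0.48351967  0.03740816 -0.70521796] [ 0.23  0.64 -0.89  1.64  0.54  1.13  0.67]
scene tcp px [456.1 215.2]
[[445.6 204.8]
 [448.2 195.1]
 [461.  205.1]
 [463.9 195.4]
 [450.4 228.1]
 [453.1 218.5]
 [466.4 228.4]
 [469.6 218.8]]
0.91 [457.6, 213.4] [0.5804302  0.21992532 0.06886039]
bottle_center 0.8 [353.7 171.8]
spool_center 0.68 [379.  268.2]
jar_center 0.59 [245.3 174.6]
```

View pics/z14.png

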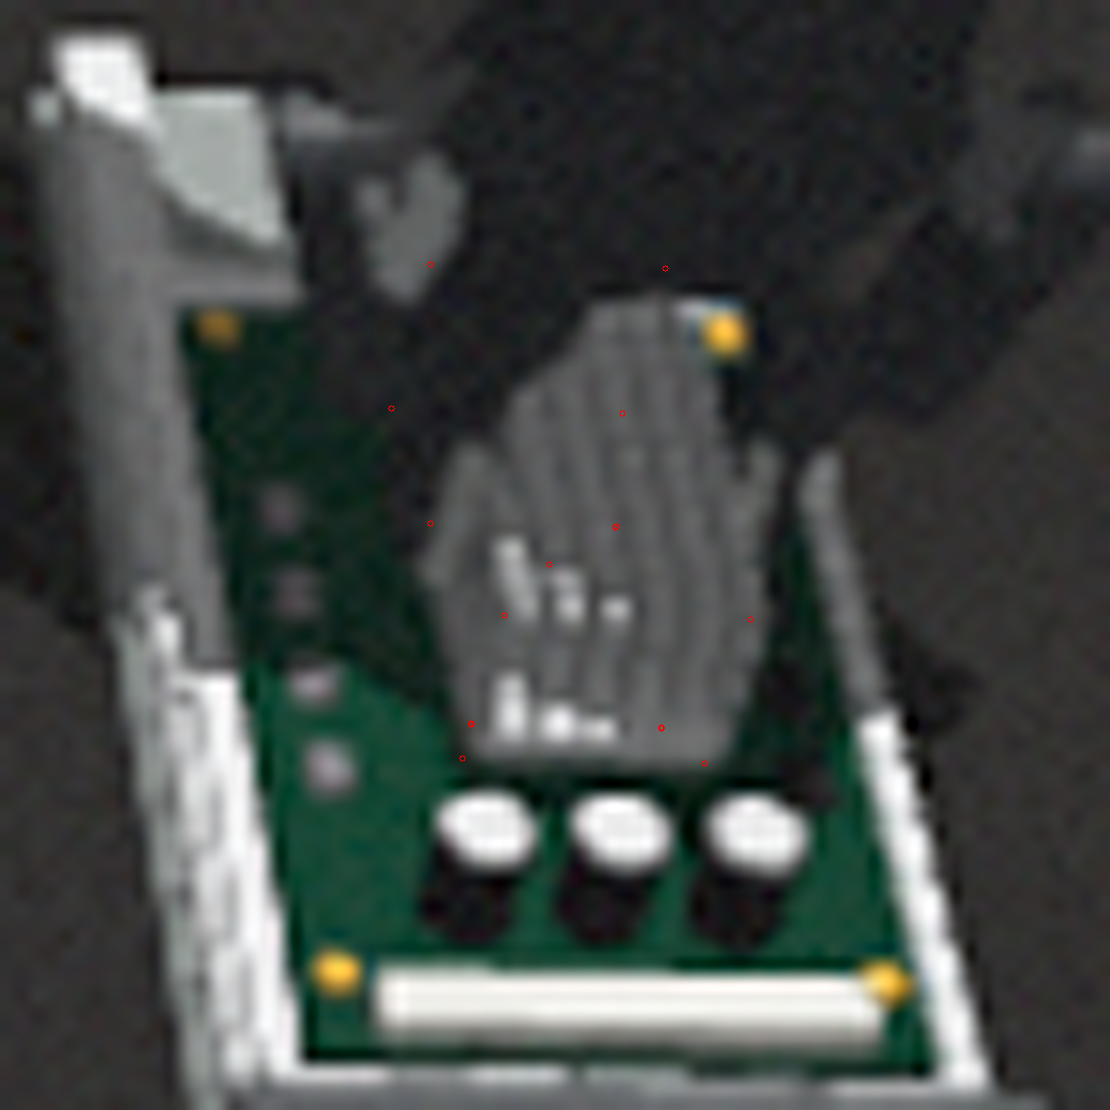

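Emit:
arm_command(
  plan=[-1,0,0.1,0,0,0,0,-1,0,0.25,0,0,0,0,-1,0,0.4,0,0,0,0,-1,0,0.45,0,0,0,0,-1,0,0.45,0,0,0,0,-1,0,0.45,0,0,0,0,-1,0,0.45,0,0,0,0,-1,0,0.45,0,0,0,0],
)

```text
time: 18.8
eef_pos: [0.5743, 0.2205, 0.051]
orientation: [-0.706, 0.707, -0.034, 0.035]
force: [-0.5, -0.2, -1.5]
width: 0.0397
```

```bash
python3 - <<'E'
from look import *
from fit import box
p,r,o=cur(); print(p,o['width'],o['force'],np.round(o['qvel'],4))
zb=p[2]-.0044; print('gap mm',(zb-.04)*1000)
B=list(box(p[0],p[1],np.radians(-5.4),zb,zb+.036,.08,.04))
ps=look('z15.png',(('scene',(457,212)),),extra=[B[4],B[6],B[5],B[7]],w=37,s=8)
# fit apparent bottom corners using box shifted to the scene-measured chip centre
q=ps['scene']
print('pred bottom front',np.round(proj(q,[B[4],B[6]]),1))
p,r,o=cur(); print(p)
save(ps['top'],'top15.png'); save(q,'scene15.png')
E
```

```text
[0.57433029 0.22052116 0.05099209] 0.03973358225000031 [-0.54024905 -0.20537323 -1.49630835] [ 0.0007 -0.0003 -0.0008 -0.0007  0.0017  0.0018  0.0008]
gap mm 6.592089336360719
scene tcp px [455.8 216.3]
pred bottom front [[450.  229.2]
 [466.1 229.6]]
[0.57425754 0.22055205 0.05094579]
```

View pics/z15.png

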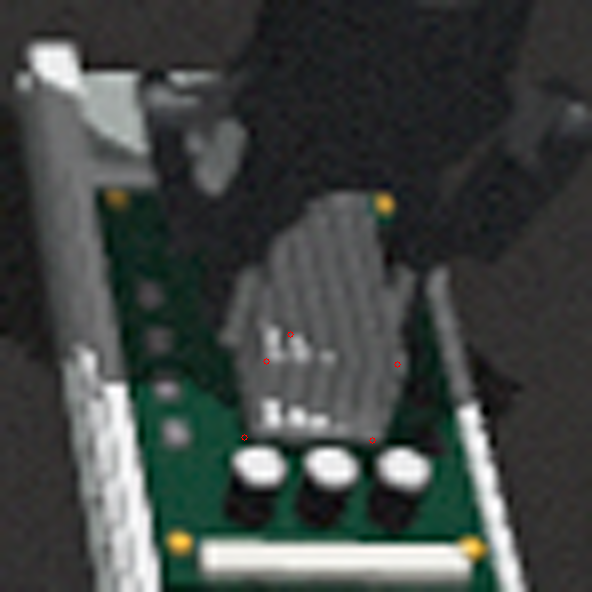

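View pics/scene15.png

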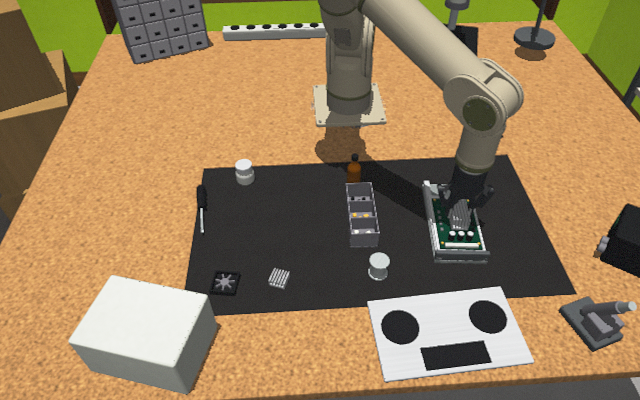

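```bash
python3 - <<'E'
from h import *
q=manip.grab_frame('scene')
c,s=np.cos(np.radians(-5.4)),np.sin(np.radians(-5.4))
for C in((.5743,.2205),(.5740,.2230)):
    f=lambda a,b,z:[C[0]+c*a-s*b,C[1]+s*a+c*b,z]
    P=proj(q,[f(59.5e-3,0,.057),f(.04,0,.0466)]); print(np.round((P-[457-37,212-37]+.5)*8,1), np.round((P[1]-P[0])*8,1))
E
```

```text
[[325.7 465.6]
 [308.5 439.1]] [-17.2 -26.5]
[[333.4 464.4]
 [316.1 438. ]] [-17.3 -26.5]
```

The differential check agrees to about 1 mm. The arm is still, so I'll hand in.

```bash
python3 - <<'E'
from h import *
p,r,o=cur(); print(o['time'],p,o['width'],o['force'],np.abs(o['qvel']).max())
print(manip.close_job())
E
```

```text
18.95 [0.57426602 0.22054464 0.05094677] 0.039305590459668194 [-0.16278191 -0.5552006  -1.59865538] 0.0014583230781454056
the job is handed in; nothing more can be done
None
```

The carriage is home and the gripper is holding the long heat sink, still, over the processor. I handed the job in at about 19 s; it reports no verdict.

- **Carriage:** I pushed the tab with closed fingers until the force rose from about 3 N to 37 N with no further movement. The picture then showed the carriage plate against the end bar.
- **Heat sink:** I gripped it across its outer fins (opening 39.3 mm, grip set to 60 N). I carried it about 0.2 m above the bench, over the bin, and lowered it between the capacitor rows.
- **Last checks:**
  - **Air gap:** about 6.5 mm. This is worked out from the tool height when it gripped the sink on the bench; it was not measured directly.
  - **Centring:** within about 1 mm along each side in the scene picture, measured against the board and capacitors. The top view was blocked by the arm.
  - **Alignment:** the gripper was within 0.2° of the measured processor direction and vertical to about 0.1°. The sink's own tilt was only judged from the picture.
  - **Stillness:** joint speeds were near zero, and the wrist force showed only the sink's weight, about 1.5 N.
- **Other things on the bench:** in the last scene picture they stand where they were.
- **Disagreement:** the two cameras differed by about 2 to 3 mm in absolute position. I therefore set the final centring from differences within the scene picture.

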